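Turn the tea tin's label to the front

ROBOT

A 7-joint arm with a two-finger parallel gripper is mounted at the origin on the work surface. World frame = base frame: x ahead of the robot, y to its left, z up, the work surface at z = 0. Lengths are in m, angles in degrees, forces in N, time in s.
With the tool pointing down it reaches from about 0.425 to 0.875 m from the base axis. Payload 4.7 kg.
Tool frame: the origin (TCP) lies at the very end of the fingers, on their centre line; the grasp point (between the pads) lies 19 mm behind it; z points along the fingers, y is the line along which they close (so a half turn about z gives the same grasp; the last joint's range is limited). The gripper opens to 87 mm and grips with 3 to 60 N. Pads are 19 mm wide; open, the fingers measure 117 mm over their backs; the gripper's body (75 mm by 190 mm) begins 51 mm behind the grasp point.
Start: joints at [66.125, 18.392, -4.016, 83.108, 1.295, 78.541, -3.26], TCP at [0.271, -0.591, 0.223] pointing down, gripper open.
Joint ranges: [-163.93, 163.93], [-17.29, 119.83], [-79.2, 71.16], [3.27, 140.29], [-89.18, 269.18], [5.43, 117.66], [-154.24, 154.24]. Speed limits (degrees/s): [147.25, 147.25, 180, 180, 180, 180, 180].

INTERFACE

Orientations are given as [roll, pitch, yaw] about the fixed x, y, z axes, in that order (R = Rz(yaw) Ry(pitch) Rx(roll)).
In Python, from cell import get_obs, eyes, env gives the robot as it stands.
- The arm moves only by the tool servo_tool, never from a script. Its argument "series" is a list that holds one entry, the list of rows, each a list of 7 numbers: the shift along the tool's x, y, z in units of 300 mm (1.0 is 300 mm), then the turn, a rotation vector about the tool's x, y, z in units of pi rad (1.0 is pi rad), then the opening, from 0 (shut) to 1 (fully open). In form: [[[tx, ty, tz, wx, wy, wz, gripper], ...]]. A call has 1 to 12 rows; each row is the pose to reach, as a shift and turn from the pose commanded when the call began, along the tool's axes at that moment, turning the shorter way round; what a row does not reach only later rows make up. A row lasts 1/12 s, in which the tool goes at most 41.7 mm and 7.16 degrees, less where a joint would pass 70% of its speed; a pose out of reach is approached as far as the arm can. A call with a number of a shift or a turn outside -1 to 1 is refused whole. A call with a gripper value outside its range is refused whole. The fingers move at their own pace and stop on an object; "grip_force" is the grip in N (left out, the last holds). Time passes only in rows, so rows that repeat a pose let the fingers close. It gives the time, the measured TCP pose, the force, the opening and the grip force at its end, in the units of the state.
- get_obs(): the state, without advancing time (a new reading comes with each control period).
- eyes.read_camera(name): name is "scene" or "top" or "wrist"; returns a dict with "frame" (400x640x3 uint8, red, green, blue), "depth" (400x640 float32, m along the optical axis (not along the pixel's ray), 0 where there is no reading), "fx", "fy", "cx", "cy" (pixels), "origin" and "rotation" of the camera in the world; the wrist camera has in their place "mount" (4x4, takes a point from camera to tool coordinates, whose origin is the TCP and whose axes are the flange's). Camera axes: x right, y down, z forward; pixel columns grow to the right and rows downward; lengths in m; the calibration is good to about 2 mm. The wrist camera is an equidistant fisheye: a pixel r from the principal point sees the ray r / f radians off the axis. A picture is of the moment at which its call begins: read the wrist's pose just before it.
- env.sign_off(): hands the job in; it is judged then, once.
The state is a dict: "time_s": time; "qpos": joint angles; "joint_velocities": joint speeds; "effort": joint torques, N m; "tool_pos": TCP position; "tool_rot": TCP orientation; "force": force on the tool from outside, world axes, zero at the start; "wrist_torque": the same for the moment, N m; "grip_width": finger opening in m; "grasp_force": force on a finger pad.
Only numpy, scipy, OpenCV 4.12 (cv2) and the standard library are available. Lean on these libraries where they do the work, as an engineer would, in place of code of your own. Each camera call takes 0.05 s, during which the arm holds its last target. There are 200 camera calls.

TASK

The squat tea tin on the little turning stand has its label turned away: roll it round with a fingertip (the upright tab at the edge of its lid is there to be pushed) until the middle of the label faces squarely over the raised metal lip that marks the stand's front. Leave the tin standing in its disc, and leave the tall glass jar where it stands.

Things in the scene. Friction and masses are not known exactly. Their poses are not given: they have to be found in the camera images.
- tin: Loose squat steel tin, 0.45 kg, 100 mm across; wooden lid 102 mm across, its flat top 97 mm above the origin (centre of the underside; z up). x points to the middle of the label. A steel tab stands on the lid at the edge opposite the label (-x): 8 mm thick (y), 26 to 50 mm from the axis, top 122 mm above the origin. Tin and disc turn together either way at under 1 N on the tab, stop where left.
- label (a point): Middle of the tin's label, 50 mm out from the tin's axis along its x, 43 mm above its underside. The label is a white curved paper patch about 73 mm wide and 58 mm high with one dark round spot. At the start it is 50 degrees or more away from the front, to either side.
- stand: Dark wooden plinth fixed to the ledge, 140 x 140 x 12 mm, a metal lip 8 mm thick and 24 mm high along one edge. Origin: centre of the underside; z up; x points to the lipped edge, the front (away from the robot, within 25 degrees). On it a pale disc, 116 mm across, turns about z; rim top 26 mm, inner floor (under the tin) 20 mm above the origin; the tin has 3 mm of play in the rim.
- jar: Bystander to be left alone: tall slim amber glass jar with a cork stopper and its own paper label, loose, 60 mm across, 128 mm high. Origin: centre of its underside.
Things that resemble listed ones, but are neither listed nor needed, are in the scene too. Of the things that look like the tin, the smallest one is meant. What is shaped like the stand but blue is not meant.

How it is judged (in metres and radians):
At the end, for the whole second after the job is handed in: The tin stands upright and still in its disc (within 8 mm of the stand's centre, not resting on the rim), its label facing over the stand's raised lip to within 15 degrees (angle between the x axis of tin and the x axis of stand, either way round below 0.262 rad and x of label in the frame of stand above 0.03 m and horizontal distance between tin and stand below 0.008 m and z of tin in the frame of stand below 0.024 m and angle between tin's own z axis and vertical below 0.1 rad and linear speed of tin below 0.02 m/s and angular speed of tin below 0.1 rad/s); the robot touches nothing.
It fails at once if the tin is tipped by more than 15 degrees (angle between tin's own z axis and vertical above 0.262 rad).
It fails at once if the tall glass jar is moved by more than 15 mm or tipped (distance of jar from where it was at the start of the episode above 0.015 m or angle between jar's own z axis and vertical above 0.2 rad).
It also fails if it takes over 35 s, if anything falls off the work surface, if the arm or the gripper's body presses on something with over 40 N, if the wrist force passes 120 N, or if a joint passes its speed limit or range.

## Working session

There is one attempt and no reset: what is moved stays moved. The work goes in short steps, Python scripts to look and compute and a tool call to move; the robot and the scene stay as the last step left them, time stands still between calls to the robot, and variables do not carry over. Pictures are saved under pics/ and viewed, at most 10 in all, crops included, and the job is handed in when it is done.

Besides the shell and the picture viewer there is one more tool, called after "Request:" in YAML: its name, and indented under it one key for each argument. servo_tool: Moves the arm, as the interface text tells. Shifts and turns lie within -1 to 1; 1 stands for 300 mm of shift or pi rad of turn. Its arguments: {"type":"object","properties":{"series":{"type":"array"},"grip_force":{"type":"number"}},"required":["series"]}

```bash
mkdir -p pics; cat > h.py <<'E'
from cell import get_obs, eyes, env
import numpy as np, cv2
from scipy.spatial.transform import Rotation as R
def cloud(c):
    v,u=np.mgrid[0:400,0:640]; d=c['depth']
    p=np.stack([(u-c['cx'])/c['fx']*d,(v-c['cy'])/c['fy']*d,d],-1)
    return p@np.array(c['rotation']).T+np.array(c['origin'])
E
python3 - <<'E'
from h import *
o=get_obs();print(o['time_s'],o['tool_pos'],o['tool_rot'],o['qpos'])
ims=[]
for n in('scene','top'):
    c=eyes.read_camera(n);np.savez('/tmp/'+n,**{k:np.array(v) for k,v in c.items()})
    cv2.imwrite(f'pics/{n}.png',c['frame'][:,:,::-1]);print(n,c['origin'],c['fx'])
E
```

```text
0.0 [ 0.27115701 -0.59010431  0.221453  ] [-1.79888144e+02  5.68123130e-03  2.46841091e+01] [66.12460392 18.43831297 -4.01589494 83.17684791  1.29484906 78.54193728
 -3.26140003]
scene [0.19230108 0.01515475 0.86961986] 377.8793446283003
top [0.50732296 0.00921499 0.98342229] 447.47317642124597
```

View pics/scene.png

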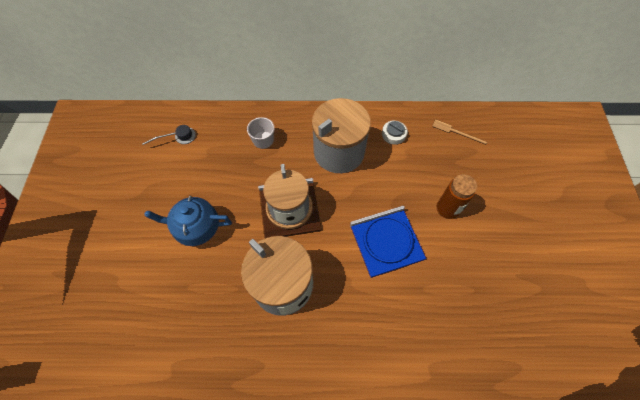

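View pics/top.png

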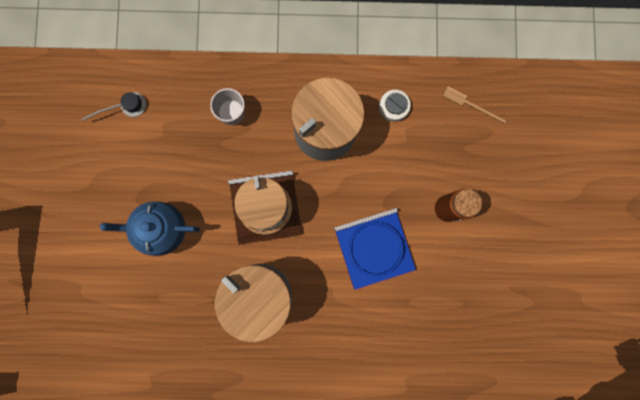

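Three tin lookalikes appear in the top view: (263,205) small, on the dark stand; (328,113) and (253,303) both large. The small one on the dark wooden plinth is meant; the blue stand at (376,248) is a decoy. The tab is at (257,182), near the lip at (262,178), so the label faces roughly backwards. Next I'll measure and take one crop to confirm.

```bash
python3 - <<'E'
from h import *
c=dict(np.load('/tmp/top.npz'));P=cloud(c);s=dict(np.load('/tmp/scene.npz'));Q=cloud(s)
def m(n,b,c_=P):
    print(n,len(b),b.mean(0).round(4),'minmax',b.min(0).round(3),b.max(0).round(3))
def circ(b):
    (x,y),r=cv2.minEnclosingCircle(b[:,:2].astype(np.float32));return np.round([x,y,r],4)
for n,u0,u1,v0,v1 in(('tin',225,305,170,247),('bigA',285,370,75,165),('bigB',210,296,258,345),('pot',95,205,195,260),('jar',430,490,185,225)):
    b=P[v0:v1,u0:u1].reshape(-1,3);b=b[np.isfinite(b).all(1)&(b[:,2]<.5)];z=b[:,2]
    zt=np.percentile(z,85) if n!='tin' else .117
    m(n,b);l=b[(abs(z-zt)<.006)];print(' lid',zt.round(4),circ(l),np.median(l[:,2]).round(4))
    if n=='tin':
        for nm,C,sl in(('top',P,np.s_[165:250,220:310]),('scene',Q,np.s_[155:245,250:330])):
            b=C[sl].reshape(-1,3);z=b[:,2]
            l=b[(abs(z-.117)<.005)];t=b[(z>.132)&(z<.16)];cc=circ(l);mid=t.mean(0)
            print(nm,'lid',cc,l.mean(0).round(4),'tab',len(t),mid.round(4),t.min(0),t.max(0),'tabang',np.degrees(np.arctan2(mid[1]-cc[1],mid[0]-cc[0])))
            img=(c if nm=='top' else s)['frame'][sl].reshape(-1,3).astype(int)
            lip=(abs(z-.024)<.006)&(img.min(1)>110)&(np.ptp(img,axis=1)<40)
            L=b[lip];print(' lip',lip.sum(),L.mean(0).round(4))
            if lip.sum()>4: print(cv2.minAreaRect(L[:,:2].astype(np.float32)*1000))
            pl=b[(abs(z-.012)<.004)];print(' plinth',len(pl),cv2.minAreaRect(pl[:,:2].astype(np.float32)*1000))
cv2.imwrite('pics/crop.png',np.hstack([cv2.resize(c['frame'][155:255,215:315],(400,400),interpolation=2),cv2.resize(s['frame'][150:250,240:340],(400,400),interpolation=2)])[:,:,::-1])
E
```

```text
Traceback (most recent call last):
  File "h.py", line 7, in cloud
    return p@np.array(c['rotation']).T+np.array(c['origin'])
           ~~~~~~~~~~~~~~~~~~~~~~~~~~~^~~~~~~~~~~~~~~~~~~~~~
ValueError: operands could not be broadcast together with shapes (400,640) (3,)
```

```bash
python3 - <<'E'
import numpy as np
for n in('top','scene'):
    s=np.load(f'/tmp/{n}.npz');print(s['rotation'],s['cx'],s['cy'],s['fy'])
E
sed -i "s/np.array(c\['rotation'\]).T/R.from_euler('xyz',c['rotation'],degrees=True).as_matrix().T/" h.py
cat > m.py <<'E'
from h import *
c=dict(np.load('/tmp/top.npz'));P=cloud(c);s=dict(np.load('/tmp/scene.npz'));Q=cloud(s)
def m(n,b,c_=P):
    print(n,len(b),b.mean(0).round(4),'minmax',b.min(0).round(3),b.max(0).round(3))
def circ(b):
    (x,y),r=cv2.minEnclosingCircle(b[:,:2].astype(np.float32));return np.round([x,y,r],4)
for n,u0,u1,v0,v1 in(('tin',225,305,170,247),('bigA',285,370,75,165),('bigB',210,296,258,345),('pot',95,205,195,260),('jar',430,490,185,225)):
    b=P[v0:v1,u0:u1].reshape(-1,3);b=b[np.isfinite(b).all(1)&(b[:,2]<.5)];z=b[:,2]
    zt=np.percentile(z,85) if n!='tin' else .117
    m(n,b);l=b[(abs(z-zt)<.006)];print(' lid',zt.round(4),circ(l),np.median(l[:,2]).round(4))
    if n=='tin':
        for nm,C,sl in(('top',P,np.s_[165:250,220:310]),('scene',Q,np.s_[155:245,250:330])):
            b=C[sl].reshape(-1,3);z=b[:,2]
            l=b[(abs(z-.117)<.005)];t=b[(z>.132)&(z<.16)];cc=circ(l);mid=t.mean(0)
            print(nm,'lid',cc,l.mean(0).round(4),'tab',len(t),mid.round(4),t.min(0),t.max(0),'tabang',np.degrees(np.arctan2(mid[1]-cc[1],mid[0]-cc[0])))
            img=(c if nm=='top' else s)['frame'][sl].reshape(-1,3).astype(int)
            lip=(abs(z-.024)<.006)&(img.min(1)>110)&(np.ptp(img,axis=1)<40)
            L=b[lip];print(' lip',lip.sum(),L.mean(0).round(4))
            if lip.sum()>4: print(cv2.minAreaRect(L[:,:2].astype(np.float32)*1000))
            pl=b[(abs(z-.012)<.004)];print(' plinth',len(pl),cv2.minAreaRect(pl[:,:2].astype(np.float32)*1000))
cv2.imwrite('pics/crop.png',np.hstack([cv2.resize(c['frame'][155:255,215:315],(400,400),interpolation=2),cv2.resize(s['frame'][150:250,240:340],(400,400),interpolation=2)])[:,:,::-1])
E
python3 m.py
```

```text
[-175.05233415   -0.78802617  -89.08088649] 311.38422459666384 208.9111924739262 447.47317642124597
[-1.54301035e+02  9.45746046e-02 -8.96041181e+01] 320.7388405656147 203.5040747116046 377.8793446283003
tin 6129 [0.5886 0.0957 0.0474] minmax [ 0.508  0.012 -0.005] [0.68  0.19  0.146]Traceback (most recent call last):
  File "m.py", line 10, in <module>
    m(n,b);l=b[(abs(z-zt)<.006)];print(' lid',zt.round(4),circ(l),np.median(l[:,2]).round(4))
                                              ^^^^^^^^
AttributeError: 'float' object has no attribute 'round'
```

```bash
sed -i "s/zt.round(4)/round(zt,4)/" m.py; python3 m.py
```

```text
tin 6129 [0.5886 0.0957 0.0474] minmax [ 0.508  0.012 -0.005] [0.68  0.19  0.146]
 lid 0.117 [0.594  0.0979 0.051 ] 0.1175
top lid [0.594  0.0979 0.051 ] [0.5924 0.0975 0.1174] tab 63 [0.6309 0.1037 0.1416] [0.6191464  0.09880317 0.13235547] [0.64346125 0.1086196  0.14559794] tabang 8.943779979346854
 lip 198 [0.6587 0.1076 0.024 ]
((658.5541381835938, 109.00055694580078), (7.867578506469727, 138.03712463378906), 9.70312213897705)
 plinth 1389 ((590.5393676757812, 97.52024841308594), (132.8736114501953, 140.0787353515625), 9.778287887573242)
scene lid [0.5929 0.0985 0.0519] [0.5897 0.0991 0.1164] tab 316 [0.4814 0.1063 0.1352] [0.45231935 0.06078543 0.13201231] [0.64147299 0.14984002 0.14327234] tabang 175.97995177775724
 lip 24 [0.66   0.0955 0.0234]
((657.9205932617188, 109.32013702392578), (7.66888952255249, 135.99105834960938), 9.82107162475586)
 plinth 989 ((632.5037231445312, 81.45494079589844), (214.11473083496094, 188.96243286132812), 10.030671119689941)
bigA 7614 [ 0.7715 -0.0313  0.0783] minmax [ 0.692 -0.13  -0.005] [0.9   0.062 0.173]
 lid 0.1362 [ 0.7702 -0.0296  0.0709] 0.1352
bigB 7458 [0.4011 0.1116 0.0848] minmax [ 0.298  0.028 -0.006] [0.484 0.216 0.175]
 lid 0.1365 [0.4034 0.1065 0.0708] 0.1352
pot 7119 [0.5458 0.3395 0.0323] minmax [ 0.475  0.228 -0.006] [0.62  0.473 0.117]
 lid 0.0875 [0.546  0.3488 0.0702] 0.0873
jar 2395 [ 0.603  -0.3137  0.0501] minmax [ 0.564 -0.399 -0.007] [ 0.653 -0.265  0.133]
 lid 0.128 [ 0.5998 -0.3029  0.0273] 0.1283
```

View pics/crop.png

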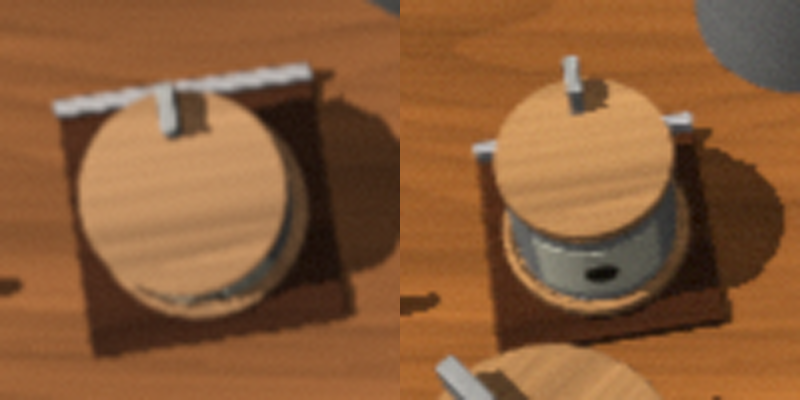

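The crop confirms it: the small tin sits on the dark stand, with the tab at about 9–10° (the lip side) and the label spot facing the robot. The measurements agree with the given sizes:

| Item | Measured |
|---|---|
| Tin axis | (0.593, 0.098) |
| Lid height | 0.117 m |
| Front direction | 9.8° |

I'll straddle the tab with a small opening and swing it 180° counter-clockwise about the axis.

Request:
servo_tool:
  series:
    - [[0.04, -0.03, 0, 0, 0, 0.01, 0.28], [0.12, -0.09, 0, 0, 0, 0.02, 0.28], [0.22, -0.17, 0, 0, 0, 0.03, 0.28], [0.32, -0.25, 0, 0, 0, 0.04, 0.28], [0.42, -0.33, 0, 0, 0, 0.05, 0.28], [0.52, -0.41, 0, 0, 0, 0.06, 0.28], [0.62, -0.49, 0, 0, 0, 0.07, 0.28], [0.72, -0.57, 0, 0, 0, 0.083, 0.28], [0.82, -0.65, 0, 0, 0, 0.083, 0.28], [0.91, -0.71, 0, 0, 0, 0.083, 0.28], [0.97, -0.76, 0, 0, 0, 0.083, 0.28], [1.0, -0.78, 0, 0, 0, 0.083, 0.28]]

```text
time_s: 1.1
tool_pos: [0.4479, -0.2485, 0.2224]
tool_rot: [-179.9, -0.0, 10.1]
force: [0.1, 0.6, -0.4]
grip_width: 0.0255
grasp_force: 0.0
```

```bash
cat > plan.py <<'E'
from h import *
import sys
C=np.array([.593,.098])
def rel(x,y,z,yaw):
    o=get_obs();M=R.from_euler('xyz',o['tool_rot'],degrees=True)
    s=M.inv().apply(np.array([x,y,z])-o['tool_pos'])/.3
    w=(M.inv()*R.from_euler('xyz',[180,0,yaw],degrees=True)).as_rotvec()/np.pi
    return np.r_[s,w].round(3)
def arc(tab,z=.126,r=.038): a=np.radians(tab);return rel(*(C+r*np.array([np.cos(a),np.sin(a)])),z,tab)
if __name__=='__main__':
    o=get_obs();print(o['time_s'],o['tool_pos'].round(4),o['tool_rot'].round(2),o['qpos'].round(1),o['grip_width'],o['force'])
    for a in sys.argv[1:]: 
        t,z=map(float,a.split(','));print(t,z,arc(t,z).tolist())
E
python3 plan.py 9.5,.223 9.5,.126
```

```text
1.1 [ 0.4479 -0.2485  0.2224] [-1.7993e+02 -2.0000e-02  1.0070e+01] [ 44.2   2.4 -18.6 101.9   0.7  75.8 -54.4] 0.025526674515129553 [ 0.13204595  0.56195008 -0.44144791]
9.5 0.223 [0.805, -1.051, -0.0, -0.0, -0.0, 0.003]
9.5 0.126 [0.805, -1.051, 0.323, -0.0, -0.0, 0.003]
```

Request:
servo_tool:
  series:
    - [[0.03, -0.04, 0, 0, 0, 0, 0.28], [0.09, -0.12, 0, 0, 0, 0, 0.28], [0.17, -0.22, 0, 0, 0, 0, 0.28], [0.25, -0.32, 0, 0, 0, 0, 0.28], [0.33, -0.42, 0, 0, 0, 0, 0.28], [0.41, -0.52, 0, 0, 0, 0, 0.28], [0.49, -0.62, 0, 0, 0, 0, 0.28], [0.57, -0.72, 0, 0, 0, 0, 0.28], [0.65, -0.82, 0, 0, 0, 0, 0.28], [0.73, -0.91, 0, 0, 0, 0, 0.28], [0.78, -0.97, 0, 0, 0, 0, 0.28], [0.805, -1.0, 0, 0, 0, 0, 0.28]]

```text
time_s: 2.1
tool_pos: [0.6343, 0.0868, 0.2216]
tool_rot: [-179.9, 0.0, 9.9]
force: [-0.3, 0.6, -0.2]
grip_width: 0.0243
grasp_force: 0.0
```

```bash
python3 plan.py 9.5,.223 9.5,.126; python3 - <<'E'
from h import *
o=get_obs();c=eyes.read_camera('wrist');np.savez('/tmp/w',**{k:np.array(v) for k,v in c.items()})
cv2.imwrite('pics/w.png',c['frame'][:,:,::-1])
E
```

```text
2.1 [0.6343 0.0868 0.2216] [-1.7989e+02  4.0000e-02  9.9200e+00] [ 15.9  20.4 -33.6  83.7  11.2  79.3 -98.1] 0.02427652278228488 [-0.30801174  0.63186573 -0.24593996]
9.5 0.223 [-0.003, -0.059, -0.005, -0.001, 0.0, 0.002]
9.5 0.126 [-0.002, -0.059, 0.319, -0.001, 0.0, 0.002]
```

View pics/w.png

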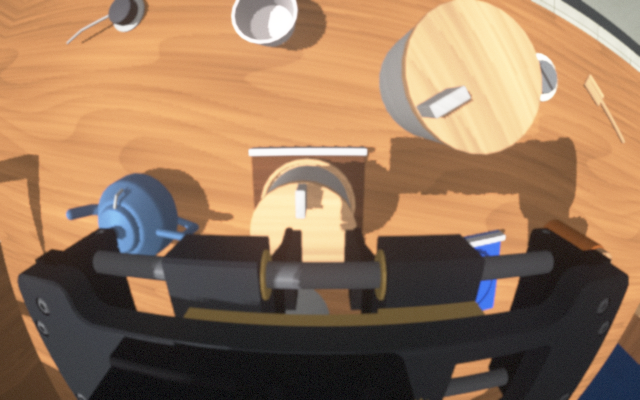

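The wrist view shows the tab at (300,203), left of the finger gap, as the 18 mm offset predicts. I'll shift over and descend.

Request:
servo_tool:
  series:
    - [[0, -0.03, 0, 0, 0, 0, 0.28], [0, -0.058, 0, 0, 0, 0, 0.28], [0, -0.058, 0.03, 0, 0, 0, 0.28], [0, -0.058, 0.09, 0, 0, 0, 0.28], [0, -0.058, 0.15, 0, 0, 0, 0.28], [0, -0.058, 0.2, 0, 0, 0, 0.28], [0, -0.058, 0.24, 0, 0, 0, 0.28], [0, -0.058, 0.27, 0, 0, 0, 0.28], [0, -0.058, 0.295, 0, 0, 0, 0.28], [0, -0.058, 0.31, 0, 0, 0, 0.28], [0, -0.058, 0.315, 0, 0, 0, 0.28], [0, -0.058, 0.315, 0, 0, 0, 0.28]]

```text
time_s: 3.15
tool_pos: [0.6307, 0.1009, 0.1281]
tool_rot: [180.0, -0.0, 9.7]
force: [-0.5, 0.5, 0.1]
grip_width: 0.0244
grasp_force: 0.0
```

```bash
python3 plan.py 14,.126 18,.126 22.5,.126 27,.126 31.5,.126 36,.126 40.5,.126 45,.126 49.5,.126 54,.126 58.5,.126 63,.126; python3 - <<'E'
from h import *
c=eyes.read_camera('scene')
cv2.imwrite('pics/s2.png',cv2.resize(c['frame'][120:260,220:360],(560,560),interpolation=2)[:,:,::-1])
E
```

```text
3.15 [0.6307 0.1009 0.1281] [ 1.80e+02 -1.00e-02  9.74e+00] [  14.4   23.8  -33.    90.6   13.6   69.6 -101.4] 0.024383989983913713 [-0.52121542  0.49102109  0.06056998]
14.0 0.126 [0.001, -0.021, 0.007, 0.0, -0.0, -0.024]
18.0 0.126 [-0.0, -0.03, 0.007, 0.0, -0.0, -0.046]
22.5 0.126 [-0.002, -0.04, 0.007, 0.0, -0.0, -0.071]
27.0 0.126 [-0.004, -0.049, 0.007, 0.0, -0.0, -0.096]
31.5 0.126 [-0.008, -0.059, 0.007, 0.0, -0.0, -0.121]
36.0 0.126 [-0.012, -0.068, 0.007, 0.0, -0.0, -0.146]
40.5 0.126 [-0.017, -0.076, 0.007, 0.0, -0.0, -0.171]
45.0 0.126 [-0.022, -0.085, 0.007, 0.0, -0.0, -0.196]
49.5 0.126 [-0.028, -0.093, 0.007, 0.0, -0.0, -0.221]
54.0 0.126 [-0.035, -0.1, 0.007, 0.0, -0.0, -0.246]
58.5 0.126 [-0.042, -0.107, 0.007, 0.0, -0.0, -0.271]
63.0 0.126 [-0.05, -0.113, 0.007, 0.0, -0.0, -0.296]
```

View pics/s2.png

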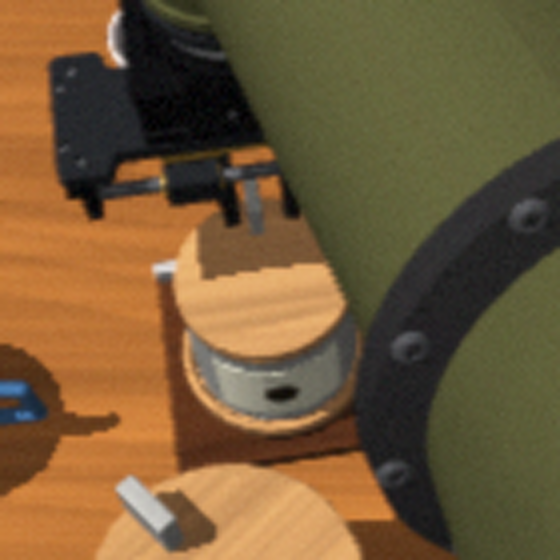

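The tab at (255,205) stands between the fingers at (230,200) and (290,200). Now I'll swing it.

Request:
servo_tool:
  series:
    - [[0.001, -0.021, 0, 0, 0, -0.024, 0.28], [0, -0.03, 0, 0, 0, -0.046, 0.28], [-0.002, -0.04, 0, 0, 0, -0.071, 0.28], [-0.004, -0.049, 0, 0, 0, -0.096, 0.28], [-0.008, -0.059, 0, 0, 0, -0.121, 0.28], [-0.012, -0.068, 0, 0, 0, -0.146, 0.28], [-0.017, -0.076, 0, 0, 0, -0.171, 0.28], [-0.022, -0.085, 0, 0, 0, -0.196, 0.28], [-0.028, -0.093, 0, 0, 0, -0.221, 0.28], [-0.035, -0.1, 0, 0, 0, -0.246, 0.28], [-0.042, -0.107, 0, 0, 0, -0.271, 0.28], [-0.05, -0.113, 0, 0, 0, -0.296, 0.28]]

```text
time_s: 4.2
tool_pos: [0.611, 0.1321, 0.1291]
tool_rot: [179.9, -0.1, 63.2]
force: [0.8, -0.6, -0.4]
grip_width: 0.024
grasp_force: 0.3
```

```bash
python3 plan.py $(for a in 67 71 76 81 86 91 96 101 106 111 116 120; do echo $a,.128; done)
```

```text
4.2 [0.611  0.1321 0.1291] [ 1.7988e+02 -7.0000e-02  6.3240e+01] [ 19.6  24.5 -43.4  92.5  17.7  70.  -54.1] 0.023986467015127338 [ 0.81351242 -0.63599412 -0.39504954]
67.0 0.128 [-0.002, -0.011, 0.004, 0.001, -0.0, -0.021]
71.0 0.128 [-0.003, -0.019, 0.004, 0.001, -0.0, -0.043]
76.0 0.128 [-0.005, -0.03, 0.004, 0.001, -0.0, -0.071]
81.0 0.128 [-0.008, -0.041, 0.004, 0.001, -0.0, -0.099]
86.0 0.128 [-0.012, -0.051, 0.004, 0.001, -0.0, -0.126]
91.0 0.128 [-0.016, -0.061, 0.004, 0.001, -0.0, -0.154]
96.0 0.128 [-0.022, -0.071, 0.003, 0.001, -0.0, -0.182]
101.0 0.128 [-0.028, -0.08, 0.003, 0.001, -0.0, -0.21]
106.0 0.128 [-0.035, -0.088, 0.003, 0.001, -0.0, -0.238]
111.0 0.128 [-0.043, -0.096, 0.003, 0.001, -0.0, -0.265]
116.0 0.128 [-0.052, -0.103, 0.003, 0.001, -0.0, -0.293]
120.0 0.128 [-0.059, -0.108, 0.003, 0.001, -0.0, -0.315]
```

Request:
servo_tool:
  series:
    - [[-0.002, -0.011, 0.002, 0, 0, -0.021, 0.28], [-0.003, -0.019, 0.003, 0, 0, -0.043, 0.28], [-0.005, -0.03, 0.003, 0, 0, -0.071, 0.28], [-0.008, -0.041, 0.003, 0, 0, -0.099, 0.28], [-0.012, -0.051, 0.003, 0, 0, -0.126, 0.28], [-0.016, -0.061, 0.003, 0, 0, -0.154, 0.28], [-0.022, -0.071, 0.003, 0, 0, -0.182, 0.28], [-0.028, -0.08, 0.003, 0, 0, -0.21, 0.28], [-0.035, -0.088, 0.003, 0, 0, -0.238, 0.28], [-0.043, -0.096, 0.003, 0, 0, -0.265, 0.28], [-0.052, -0.103, 0.003, 0, 0, -0.293, 0.28], [-0.059, -0.108, 0.003, 0, 0, -0.315, 0.28]]

```text
time_s: 5.2
tool_pos: [0.5739, 0.1308, 0.1282]
tool_rot: [179.9, 0.1, 120.0]
force: [-0.9, -0.3, 0.8]
grip_width: 0.0243
grasp_force: 0.3
```

```bash
python3 plan.py $(for a in 124 129 134 139 144 149 154 159 164 169 174 178; do echo $a,.128; done)
```

```text
5.2 [0.5739 0.1308 0.1282] [1.7989e+02 7.0000e-02 1.1996e+02] [ 29.7  23.7 -55.6  97.5  20.8  69.7  -1. ] 0.024270134273010845 [-0.86603487 -0.27957526  0.81254984]
124.0 0.128 [-0.0, -0.008, 0.001, 0.001, 0.0, -0.022]
129.0 0.128 [-0.002, -0.019, 0.001, 0.001, 0.0, -0.05]
134.0 0.128 [-0.004, -0.03, 0.001, 0.001, 0.0, -0.078]
139.0 0.128 [-0.007, -0.041, 0.001, 0.001, 0.0, -0.106]
144.0 0.128 [-0.011, -0.051, 0.001, 0.001, 0.0, -0.134]
149.0 0.128 [-0.016, -0.061, 0.001, 0.001, 0.001, -0.161]
154.0 0.128 [-0.022, -0.07, 0.001, 0.0, 0.001, -0.189]
159.0 0.128 [-0.028, -0.079, 0.001, 0.0, 0.001, -0.217]
164.0 0.128 [-0.036, -0.088, 0.001, 0.0, 0.001, -0.245]
169.0 0.128 [-0.044, -0.095, 0.001, 0.0, 0.001, -0.272]
174.0 0.128 [-0.052, -0.102, 0.001, 0.0, 0.001, -0.3]
178.0 0.128 [-0.06, -0.107, 0.001, 0.0, 0.001, -0.322]
```

Request:
servo_tool:
  series:
    - [[0, -0.008, 0, 0, 0, -0.022, 0.28], [-0.002, -0.019, 0, 0, 0, -0.05, 0.28], [-0.004, -0.03, 0, 0, 0, -0.078, 0.28], [-0.007, -0.041, 0, 0, 0, -0.106, 0.28], [-0.011, -0.051, 0, 0, 0, -0.134, 0.28], [-0.016, -0.061, 0, 0, 0, -0.161, 0.28], [-0.022, -0.07, 0, 0, 0, -0.189, 0.28], [-0.028, -0.079, 0, 0, 0, -0.217, 0.28], [-0.036, -0.088, 0, 0, 0, -0.245, 0.28], [-0.044, -0.095, 0, 0, 0, -0.272, 0.28], [-0.052, -0.102, 0, 0, 0, -0.3, 0.28], [-0.06, -0.107, 0, 0, 0, -0.322, 0.28]]

```text
time_s: 6.2
tool_pos: [0.555, 0.0992, 0.1281]
tool_rot: [180.0, 0.1, 177.9]
force: [-0.1, 0.8, -0.1]
grip_width: 0.0246
grasp_force: 0.3
```

```bash
python3 plan.py $(for a in 182 186 190; do echo $a,.128; done)
```

```text
6.2 [0.555  0.0992 0.1281] [1.800e+02 1.200e-01 1.779e+02] [ 43.   26.4 -68.8 100.8  26.1  70.9  55.2] 0.02456726448800546 [-0.08097329  0.83864728 -0.11659267]
182.0 0.128 [-0.0, -0.008, 0.0, -0.0, 0.001, -0.023]
186.0 0.128 [-0.001, -0.017, 0.001, -0.0, 0.001, -0.045]
190.0 0.128 [-0.003, -0.026, 0.001, -0.0, 0.001, -0.067]
```

Request:
servo_tool:
  series:
    - [[0, -0.008, 0, 0, 0, -0.023, 0.28], [-0.001, -0.017, 0, 0, 0, -0.045, 0.28], [-0.002, -0.023, 0, 0, 0, -0.06, 0.28], [-0.003, -0.026, 0, 0, 0, -0.067, 0.28], [-0.003, -0.026, 0, 0, 0, -0.067, 0.25], [-0.003, -0.026, 0, 0, 0, -0.067, 0.22], [-0.003, -0.026, 0, 0, 0, -0.067, 0.19], [-0.003, -0.026, 0, 0, 0, -0.067, 0.16], [-0.003, -0.026, 0, 0, 0, -0.067, 0.14], [-0.003, -0.026, 0, 0, 0, -0.067, 0.12], [-0.003, -0.026, 0, 0, 0, -0.067, 0.12], [-0.003, -0.026, 0, 0, 0, -0.067, 0.12]]
  grip_force: 3

```text
time_s: 7.2
tool_pos: [0.5547, 0.0914, 0.1271]
tool_rot: [-180.0, -0.0, -170.3]
force: [-1.2, 0.7, 0.4]
grip_width: 0.0109
grasp_force: 0.2
```

Request:
servo_tool:
  series:
    - [[0, 0, 0, 0, 0, 0, 0.2], [0, 0, 0, 0, 0, 0, 0.28], [0, 0, 0, 0, 0, 0, 0.28], [0, 0, -0.05, 0, 0, 0, 0.28], [0, 0, -0.12, 0, 0, 0, 0.28], [0, 0, -0.2, 0, 0, 0, 0.28], [0, 0, -0.28, 0, 0, 0, 0.28], [0, 0, -0.35, 0, 0, 0, 0.28], [-0.05, 0.08, -0.38, 0, 0, 0, 0.28], [-0.1, 0.18, -0.38, 0, 0, 0, 0.28], [-0.1, 0.3, -0.38, 0, 0, 0, 0.28], [-0.1, 0.35, -0.38, 0, 0, 0, 0.28]]

```text
time_s: 8.2
tool_pos: [0.5653, 0.2055, 0.243]
tool_rot: [179.8, 0.1, -170.0]
force: [-0.5, 0.4, 1.1]
grip_width: 0.0239
grasp_force: 0.0
```

```bash
python3 plan.py; python3 - <<'E'
from h import *
for n in('scene','top'):
    c=eyes.read_camera(n);np.savez('/tmp/'+n,**{k:np.array(v) for k,v in c.items()})
    cv2.imwrite(f'pics/{n}3.png',c['frame'][:,:,::-1])
E
```

```text
8.2 [0.5653 0.2055 0.243 ] [ 1.7977e+02  8.0000e-02 -1.6999e+02] [ 31.   26.7 -71.1  87.1  25.1  84.1  59.3] 0.023943763292254387 [-0.51343748  0.37615374  1.14514121]
```

View pics/top3.png

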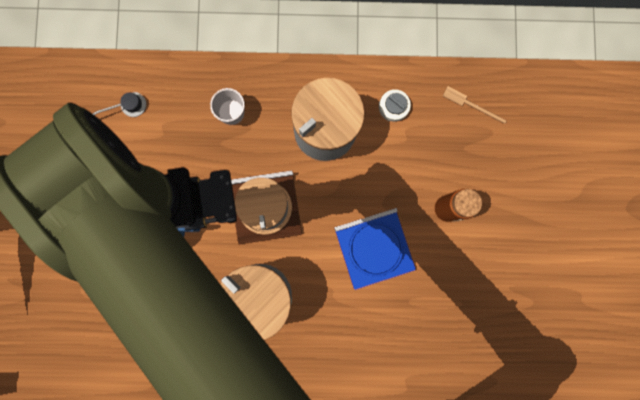

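The tab is now at (262,222), on the robot's side of the lid, and the view is clear. I'll measure the angle and centre.

```bash
python3 - <<'E'
from h import *
c=dict(np.load('/tmp/top.npz'));P=cloud(c)
b=P[170:250,238:310].reshape(-1,3);z=b[:,2]
l=b[abs(z-.1175)<.004];t=b[(z>.132)&(z<.15)]
(x,y),r=cv2.minEnclosingCircle(l[:,:2].astype(np.float32));m=t.mean(0)
print(x,y,r,np.percentile(l[:,2],[5,50,95]),len(t),m,np.degrees(np.arctan2(m[1]-.098,m[0]-.593)),cv2.minAreaRect(t[:,:2].astype(np.float32)*1000))
A=np.c_[l[:,:2],np.ones(len(l))];print('tilt',np.linalg.lstsq(A,l[:,2],rcond=None)[0][:2])
j=P[185:225,430:490].reshape(-1,3);j=j[abs(j[:,2]-.128)<.006];print(cv2.minEnclosingCircle(j[:,:2].astype(np.float32)))
E
```

```text
0.5940338969230652 0.09804682433605194 0.05110324174165726 [0.11485827 0.11742029 0.1198627 ] 60 [0.55609176 0.09184347 0.14190761] -170.5298859420438 ((556.0090942382812, 92.06356811523438), (23.047719955444336, 7.99472188949585), 8.861661911010742)
tilt [4.24019021e-05 6.47124424e-04]
((0.5999154448509216, -0.3029228150844574), 0.027137141674757004)
```

The tab is at -170.5°, so the label faces 9.5° against the stand's front at 9.75°. The tin is level and centred, and the jar hasn't moved.

```bash
python3 -c "
from h import *
print(get_obs()['joint_velocities'].round(2)); print(env.sign_off())"
```

```text
[ 3.27 -0.21  2.21  0.06  1.98  0.67  1.42]
the job is handed in; nothing more can be done
None
```

I turned the tin about 180° so its label faces over the stand's lip to within about 1° by my measurement. The tin stands level and centred in its disc, the jar is unmoved, and I handed the job in with the arm clear; no verdict came back.

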